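# Turn a kiln setter feet-down over the turnover ramp

## Task

In the ceramics lab, pick up the rectangular setter tile that lies with its four feet up, and drop it over the crest of the turnover ramp, so that it tips over the crest by itself and lands feet-down, lying flat in the catch tray. Let the ramp do the turning: do not turn the tile over in the gripper, and do not touch it again once it has tipped. Leave the plain square tile and the round tile where they lie.

Things in the scene. Friction and masses are not known exactly. Their poses are not given: they have to be found in the camera images.
- setter: Tile to turn over: rectangular ivory ceramic plate, 70 (its x) x 44 (its y) x 8 mm, about 90 g, with four round feet (12 mm across, 6 mm high) on its +z face near the corners. Starts flat on the table, feet up. Origin: centre of the footless face (underside at the start). Grip it across its 44 mm width.
- turnover: Fixed steel turnover ramp with aluminium catch tray. Origin on the table under the middle of the crest. The crest is a level edge along its y, 100 mm long, 110 mm above the table. Towards -x the ramp falls to the table over 95 mm; on the +x side the back drops upright into the open tray: floor 5 mm above the table, x 5 to 169 mm, y -62 to 62 mm, walls 40 mm high.
- crest (a point): Middle of the crest's top, axes as the ramp's. Release the tile level, feet up, its x along the ramp's x (either way), its centre about 16 mm (8 to 26 mm will do) from the crest towards the tray, underside 15 to 50 mm above the crest: the near end catches and the tile swings over into the tray. Further out it misses and lands unturned; centre short of the crest, it slides down the ramp.
- plain_tile: Bystander: square ivory ceramic plate, 60 x 60 x 8 mm, with no feet, flat on the table. Origin: centre of its underside.
- round_tile: Bystander: round ivory ceramic plate, 56 mm across, 8 mm thick, with four feet up, flat on the table. Origin: centre of its underside.
There are look-alikes about, which are no part of the job. Leave any black or blue look-alike of the setter alone.

How it is judged:
On the way:
1. free of the gripper, the setter tips over at the crest of the ramp, towards the tray (angle between setter's own z axis and vertical above 0.6 rad and z of setter in the frame of turnover above 0.05 m and x of setter in the frame of turnover between 0 and 0.1 m and contact force between setter and the fingers below 0.1 N).
At the end, for the whole second after the job is handed in: The setter lies at rest in the catch tray, feet down and flat within 10 degrees, on the tray floor; the plain tile and the round tile are within 25 mm of where they started (angle between setter's own z axis and vertical above 2.96 rad and x of setter in the frame of turnover between 0.015 and 0.16 m and y of setter in the frame of turnover between -0.06 and 0.06 m and z of setter in the frame of turnover below 0.028 m and linear speed of setter below 0.02 m/s and distance of each of plain_tile, round_tile from where it was at the start of the episode below 0.025 m); the robot touches nothing.
It fails at once if the gripper or arm holds or pushes the setter while it is tipped by more than 45 degrees (angle between setter's own z axis and vertical above 0.79 rad and (contact force between setter and the fingers above 2 N or contact force between setter and the arm above 2 N)).
It fails at once if the gripper or arm touches the setter once it has turned over (angle between setter's own z axis and vertical above 2.6 rad and (contact force between setter and the fingers above 0.5 N or contact force between setter and the arm above 0.5 N)).
It fails at once if the plain tile or the round tile is moved by 25 mm or more (distance of any of plain_tile, round_tile from where it was at the start of the episode above 0.025 m).
It also fails if it takes over 38 s, if anything falls off the work surface, if the arm or the gripper's body presses on something with over 40 N, if the wrist force passes 120 N, or if a joint passes its speed limit or range.

## Robot

A 6-joint arm with a two-finger parallel gripper is mounted at the origin on the work surface. World frame = base frame: x ahead of the robot, y to its left, z up, the work surface at z = 0. Lengths are in m, angles in rad, forces in N, time in s.
With the tool pointing down it reaches from about 0.35 to 0.85 m from the base axis. Payload 8.1 kg.
Tool frame: the origin (TCP) lies on the front face of the gripper's body, between the roots of the fingers; the fingertips stand 84 mm ahead of it and the grasp point (between the pads) lies 65 mm ahead of it; x points along the fingers, y is the direction in which the jaws open and shut, and the axes are right-handed (so a half turn about x gives the same grasp; the last joint's range is limited). The gripper opens to 93 mm and grips with 3 to 60 N. Pads are 15 mm wide; open, the fingers measure 128 mm over their backs; the gripper's body (75 mm by 188 mm) begins 65 mm behind the grasp point.
Start: joints at [1.07, 0.13, 1.488, -0, 1.523, -0.085], TCP at [0.242, 0.549, 0.303] pointing down, gripper open.
Joint ranges: [-2.96, 2.96], [-0.89, 2.26], [0.02, 2.5], [-1.34, 4.48], [0, 2.73], [-2.66, 2.66]. Speed limits (rad/s): [2.39, 2.39, 2.79, 3.14, 3.14, 3.14].

## Interface

Orientations are given as a rotation vector (axis times angle).
In Python, from plant import telemetry, read_camera, camera_params, robot gives the robot as it stands.
- The arm moves only by the tool step_arm, never from a script. Its argument "commands" is a list of rows, each an object with "xyz": the shift along the tool's x, y, z in mm, a list of three; "turn": the turn, a rotation vector about the tool's x, y, z in rad, a list of three; "grip": the finger opening in mm, from 0 to 93. In form: [{"xyz": [dx, dy, dz], "turn": [ax, ay, az], "grip": grip}, ...]. A call has 1 to 12 rows; each row is the pose to reach, as a shift and turn from the pose commanded when the call began, along the tool's axes at that moment; what a row does not reach only later rows make up. A row lasts 1/8 s, in which the tool goes at most 62.5 mm and 10.7 degrees, less where a joint would pass 70% of its speed; a pose out of reach is approached as far as the arm can. A call with a gripper value outside its range is refused whole. The fingers move at their own pace and stop on an object; "force" is the grip in N (left out, the last holds). Time passes only in rows, so rows that repeat a pose let the fingers close. It gives the time, the measured TCP pose, the force and the opening at its end, in the units of the state.
- telemetry.read_state(): the state, without advancing time (a new reading comes with each control period).
- read_camera(name): name is "side" or "top" or "wrist"; returns the picture (400x640x3 uint8, red, green, blue); there is no depth.
- camera_params(name): a dict with "mtx" (3x3 intrinsics, pixels), "k1" (the pictures are not rectified: a ray, as slopes to the right and down, at radius r is drawn at 1 + k1 r^2 times it, then the intrinsics apply), "rvec" (rotation vector, rad) and "tvec" (3), from world to camera coordinates, as OpenCV has them. Camera axes: x right, y down, z forward; pixel columns grow to the right and rows downward; lengths in m; the calibration is good to about 2 mm. A picture is of the moment at which its call begins: read the wrist's pose just before it. camera_params takes no time and is no camera call; for the wrist camera it gives the pose at the moment of the call.
- robot.close_job(): hands the job in, once; it reports no verdict.
The state is a dict: "t": time; "q": joint angles; "dq": joint speeds; "joint_torque": joint torques, N m; "tool_pos": TCP position; "orientation": TCP orientation; "force": force on the tool from outside, world axes, zero at the start; "wrist_torque": the same for the moment, N m; "opening": finger opening in m.
Only numpy, scipy, OpenCV 4.12 (cv2) and the standard library are available. Lean on these libraries where they do the work, as an engineer would, in place of code of your own. Each camera call takes 0.05 s, during which the arm holds its last target. There are 200 camera calls.

## Working session

There is one attempt and no reset: what is moved stays moved. The work goes in short steps, Python scripts to look and compute and a tool call to move; the robot and the scene stay as the last step left them, time stands still between calls to the robot, and variables do not carry over. Pictures are saved under pics/ and viewed, about 8 in all and at most 12, crops included, and the job is handed in when it is done.

Besides the shell and the picture viewer there is one more tool, called by a JSON object that holds its "name" and its "arguments", one argument or row to a line. step_arm: Moves the arm, as the interface text tells. Its arguments: {"type":"object","properties":{"commands":{"type":"array"},"force":{"type":"number"}},"required":["commands"]}

```bash
mkdir -p pics; cat > h.py <<'E'
import numpy as np,cv2
from plant import telemetry, read_camera, camera_params, robot
def save(cam,name,crop=None,s=1):
    p=camera_params(cam); im=read_camera(cam)
    np.save('pics/'+name+'.npy',im); np.savez('pics/'+name+'.npz',**{k:np.array(v) for k,v in p.items()})
    out(im,name,crop,s)
def out(im,name,crop=None,s=1):
    if crop: x0,y0,x1,y1=crop; im=im[y0:y1,x0:x1]
    cv2.imwrite('pics/'+name+'.png',cv2.resize(im[...,::-1],None,fx=s,fy=s,interpolation=cv2.INTER_CUBIC))
def ray(p,uv):
    K=np.array(p['mtx']);a=np.linalg.solve(K,[uv[0],uv[1],1.])[:2];x=a.copy()
    for _ in range(20): x=a/(1+float(p['k1'])*(x@x))
    R=cv2.Rodrigues(np.array(p['rvec'],float))[0];t=np.array(p['tvec'],float).ravel()
    return -R.T@t, R.T@np.array([x[0],x[1],1])
def at(p,uv,z):
    c,d=ray(p,uv); return c+d*(z-c[2])/d[2]
def proj(p,X):
    R=cv2.Rodrigues(np.array(p['rvec'],float))[0]
    c=R@np.array(X)+np.array(p['tvec'],float).ravel();x=c[:2]/c[2];x=x*(1+float(p['k1'])*(x@x))
    return (np.array(p['mtx'])@[x[0],x[1],1])[:2]
def load(n): return dict(np.load('pics/'+n+'.npz'))
E
python3 -c "
from h import *
save('top','top1');save('side','side1')
a=cv2.imread('pics/top1.png');b=cv2.imread('pics/side1.png')
print(telemetry.read_state())
for c in('top','side'):print(c,ray(camera_params(c),(320,200)))
"
```

```text
{'t': 0.1, 'q': array([ 1.06962053e+00,  1.31093566e-01,  1.48913031e+00, -3.44932087e-05,
        1.52298122e+00, -8.54056664e-02]), 'dq': array([ 0.00069653, -0.0005333 ,  0.00033631,  0.00014876,  0.0006452 ,
       -0.00042762]), 'joint_torque': array([ 1.31084027e-03, -5.61338961e+01, -4.93096590e+01,  7.70162372e-02,
        2.91402993e-02,  4.60422962e-05]), 'tool_pos': array([0.24215738, 0.54857417, 0.3018095 ]), 'orientation': array([ 0.32490969,  1.54651751, -0.32736459]), 'force': array([ 0.12825456, -0.43400938,  0.30557189]), 'wrist_torque': array([ 0.01395122, -0.01243783, -0.03571655]), 'opening': 0.09304518890954014}
top (array([ 0.46385568, -0.03769265,  0.91880004]), array([ 0.05672044, -0.02170834, -0.99847046]))
side (array([0.22441615, 0.41590333, 0.63499531]), array([ 0.40611776, -0.56889735, -0.71528044]))
```

View pics/top1.png

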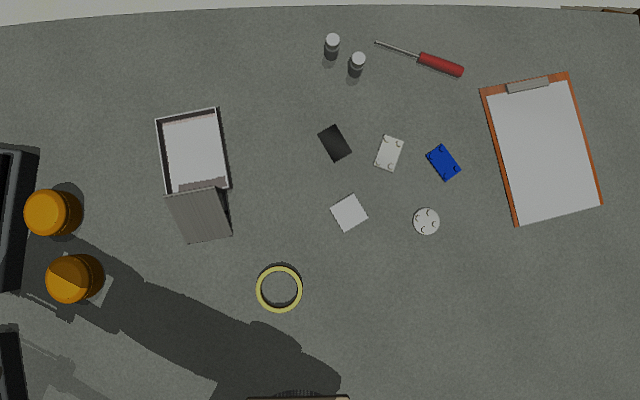

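View pics/side1.png

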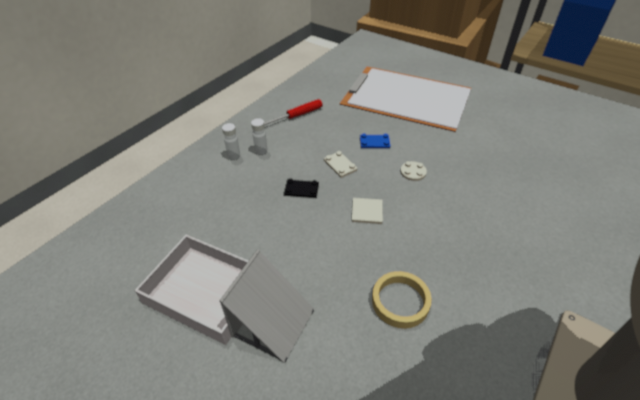

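Ivory candidates in the top picture:
- (389,153): rectangular with four feet. It matches the setter.
- (349,213): square and footless, so it is the plain tile.
- (426,221): round, so it is the round tile.

The look-alikes are black at (335,143) and blue at (443,162). The ramp and tray are at about (195,175), with the crest near row 187. I'll confirm the setter and the ramp in enlarged crops.

```bash
python3 -c "
from h import *
im=np.load('pics/top1.npy')
a=cv2.resize(im[95:255,140:250],None,fx=3.6,fy=3.6,interpolation=cv2.INTER_CUBIC)
b=cv2.resize(im[125:181,355:415],None,fx=6.6,fy=6.6,interpolation=cv2.INTER_CUBIC)
print(a.shape,b.shape)
o=np.zeros((576,800,3),np.uint8);o[:,:396]=a[:576];o[:b.shape[0],402:402+b.shape[1]]=b
cv2.imwrite('pics/c1.png',o[...,::-1])
"
```

```text
(576, 396, 3) (370, 396, 3)
```

View pics/c1.png

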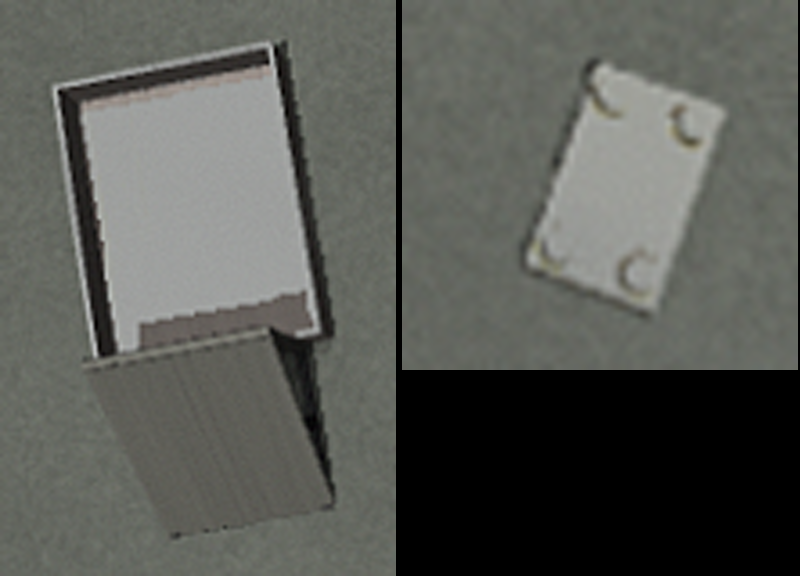

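The crop confirms the setter: rectangular, ivory, four feet up, at crop corners (593,62), (727,108), (655,315) and (527,265). The crest runs from (83,364) to (270,332), and the ramp foot from (172,537) to (333,507).

```bash
cat > m.py <<'E'
from h import *
p=load('top1')
f=lambda u,v,z,o,s,x0=0:at(p,(o[0]+(u-x0+.5)/s-.5,o[1]+(v+.5)/s-.5),z)
C=np.array([f(u,v,.008,(355,125),6.6,402) for u,v in[(593,62),(727,108),(655,315),(527,265)]])
print('setter',C.mean(0),np.linalg.norm(C-np.roll(C,-1,0),axis=1)*1e3)
d=C[0]+C[1]-C[2]-C[3];print('yaw',np.arctan2(d[1],d[0]))
A,B=f(83,364,.11,(140,95),3.6),f(270,332,.11,(140,95),3.6)
F,G=f(172,537,0,(140,95),3.6),f(333,507,0,(140,95),3.6)
T=[f(u,v,.04,(140,95),3.6) for u,v in[(54,88),(272,44)]]
print(A,B,np.linalg.norm(A-B),F,G,np.linalg.norm(F-G));print(T,np.linalg.norm(T[0]-T[1]))
e=A-B;print('ramp yaw crest',np.arctan2(e[1],e[0])-np.pi/2)
e=F-G;print('foot',np.arctan2(e[1],e[0])-np.pi/2)
e=T[0]-T[1];print('tray',np.arctan2(e[1],e[0])-np.pi/2)
e=(T[0]+T[1]-F-G)/2;print('foot->tray',np.arctan2(e[1],e[0]),np.hypot(*e[:2]),'crest mid',(A+B)/2,(F+G)/2+95/265*e)
R=cv2.Rodrigues(telemetry.read_state()['orientation'])[0];print(R.round(3))
q=load('side1')
for X in [A,B,F,G,*C]:print(proj(q,X).round(1),end=' ')
for n,uv in dict(plain=(349,213),round=(426,221),black=(335,143),blue=(443,162)).items():print(n,at(p,uv,.008).round(3))
E
python3 m.py
```

```text
setter [ 0.61112544 -0.20415052  0.008     ] [45.42697505 71.1358322  43.68230271 69.2363738 ]
yaw -0.3630579033382683
[0.52476134 0.23832029 0.11      ] [0.53894796 0.13963151 0.11      ] 0.0997032453657224 [0.43056868 0.22299445 0.        ] [0.44622864 0.12783454 0.        ] 0.09643984132993895
[array([0.68952683, 0.28071336, 0.04      ]), array([0.71060563, 0.1534718 , 0.04      ])] 0.1289756972844636
ramp yaw crest 0.1427730142999757
foot 0.1631028529289642
tray 0.16416877428224907
foot->tray 0.15795196288214094 0.2649660005057235 crest mid [0.53185465 0.1889759  0.11      ] [0.53220401 0.1903557  0.01433962]
[[-0.001  0.404  0.915]
 [-0.001  0.915 -0.404]
 [-1.    -0.002 -0.   ]]
[220.  299.6] [258.8 249.1] [284.4 362.6] [312.9 310.9] [322.9 158.3] [338.9 151.1] [357.3 168. ] [341. 175.] plain [ 0.487 -0.117  0.008]
round [ 0.466 -0.278  0.008]
black [ 0.635 -0.092  0.008]
blue [ 0.589 -0.32   0.008]
```

Top and side views agree. The setter is at about (0.611, -0.204) with yaw -0.363, and the crest at (0.532, 0.190) with ramp yaw about 0.157. I'll move above the setter.

{"name": "step_arm", "arguments": {
  "commands": [
    {"xyz":[0,-540,642],"turn":[-0.053,0,0],"grip":93},
    {"xyz":[0,-540,642],"turn":[-0.053,0,0],"grip":93},
    {"xyz":[0,-540,642],"turn":[-0.053,0,0],"grip":93},
    {"xyz":[0,-540,642],"turn":[-0.053,0,0],"grip":93},
    {"xyz":[0,-540,642],"turn":[-0.053,0,0],"grip":93},
    {"xyz":[0,-540,642],"turn":[-0.053,0,0],"grip":93},
    {"xyz":[0,-540,642],"turn":[-0.053,0,0],"grip":93},
    {"xyz":[0,-540,642],"turn":[-0.053,0,0],"grip":93},
    {"xyz":[0,-540,642],"turn":[-0.053,0,0],"grip":93},
    {"xyz":[0,-540,642],"turn":[-0.053,0,0],"grip":93},
    {"xyz":[0,-540,642],"turn":[-0.053,0,0],"grip":93},
    {"xyz":[0,-540,642],"turn":[-0.053,0,0],"grip":93}
  ]
}}

```text
t: 1.6
tool_pos: [0.5728, -0.1266, 0.3024]
orientation: [0.285, 1.552, -0.285]
force: [1.4, 0.6, -0.2]
opening: 0.0929
```

{"name": "step_arm", "arguments": {
  "commands": [
    {"xyz":[40,-58,63],"turn":[0,0,0],"grip":93},
    {"xyz":[100,-58,63],"turn":[0,0,0],"grip":93},
    {"xyz":[100,-58,63],"turn":[0,0,0],"grip":93},
    {"xyz":[100,-58,63],"turn":[0,0,0],"grip":93},
    {"xyz":[100,-58,63],"turn":[0,0,0],"grip":93}
  ]
}}

```text
t: 2.22
tool_pos: [0.6117, -0.2005, 0.2055]
orientation: [0.283, 1.549, -0.284]
force: [1.3, 0.4, 0.6]
opening: 0.0926
```

```bash
python3 -c "
from h import *
s=telemetry.read_state();print(s['tool_pos'],cv2.Rodrigues(s['orientation'])[0].round(4))
save('wrist','w1')
p=load('w1');print(proj(p,[.611,-.204,.008]))
"
```

```text
[ 0.61168458 -0.20045075  0.20553836] [[ 3.100e-03  3.538e-01  9.353e-01]
 [-1.100e-03  9.353e-01 -3.538e-01]
 [-1.000e+00  1.000e-04  3.300e-03]]
[312.48214368 198.74044634]
```

View pics/w1.png

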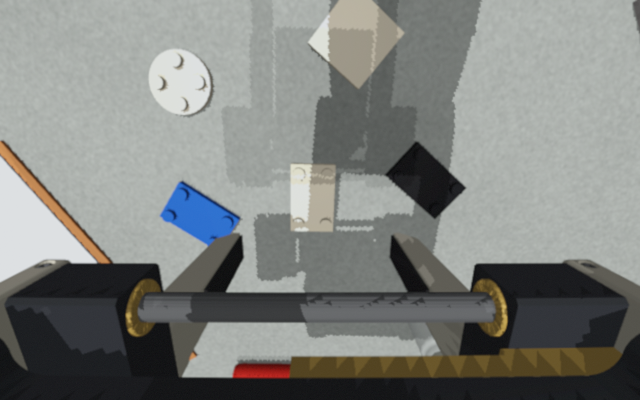

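The wrist view shows the setter at (313,198), against a predicted (312,199), squarely between the jaws. I'll descend and grip.

{"name": "step_arm", "arguments": {
  "commands": [
    {"xyz":[50,-3.5,0.5],"turn":[0,0,0],"grip":93},
    {"xyz":[95,-3.5,0.5],"turn":[0,0,0],"grip":93},
    {"xyz":[116,-3.5,0.5],"turn":[0,0,0],"grip":93},
    {"xyz":[118,-3.5,0.5],"turn":[0,0,0],"grip":93},
    {"xyz":[118,-3.5,0.5],"turn":[0,0,0],"grip":93}
  ],
  "force": 20
}}

```text
t: 2.9
tool_pos: [0.6111, -0.2047, 0.0868]
orientation: [0.284, 1.549, -0.285]
force: [0.3, -1.3, 0.7]
opening: 0.093
```

{"name": "step_arm", "arguments": {
  "commands": [
    {"xyz":[0,0,0],"turn":[0,0,0],"grip":60},
    {"xyz":[0,0,0],"turn":[0,0,0],"grip":38},
    {"xyz":[0,0,0],"turn":[0,0,0],"grip":38},
    {"xyz":[0,0,0],"turn":[0,0,0],"grip":38},
    {"xyz":[0,0,0],"turn":[0,0,0],"grip":38},
    {"xyz":[0,0,0],"turn":[0,0,0],"grip":38}
  ],
  "force": 20
}}

```text
t: 3.65
tool_pos: [0.6099, -0.2046, 0.0847]
orientation: [0.285, 1.552, -0.285]
force: [-0.2, -0.4, -0.3]
opening: 0.0436
```

{"name": "step_arm", "arguments": {
  "commands": [
    {"xyz":[-20,0,0],"turn":[0,0,0],"grip":38},
    {"xyz":[-60,0,0],"turn":[0,0,0],"grip":38},
    {"xyz":[-110,0,0],"turn":[0,0,0],"grip":38},
    {"xyz":[-160,0,0],"turn":[0,0,0],"grip":38},
    {"xyz":[-195,0,0],"turn":[0,0,0],"grip":38},
    {"xyz":[-205,0,0],"turn":[0,0,0],"grip":38},
    {"xyz":[-205,0,0],"turn":[0,0,0],"grip":38}
  ]
}}

```text
t: 4.53
tool_pos: [0.61, -0.2046, 0.2902]
orientation: [0.284, 1.551, -0.285]
force: [0.4, 0.3, -2.2]
opening: 0.0437
```

{"name": "step_arm", "arguments": {
  "commands": [
    {"xyz":[0,20,-11],"turn":[-0.03,0,0],"grip":38},
    {"xyz":[0,55,-31],"turn":[-0.1,0,0],"grip":38},
    {"xyz":[0,95,-54],"turn":[-0.16,0,0],"grip":38},
    {"xyz":[0,135,-77],"turn":[-0.22,0,0],"grip":38},
    {"xyz":[0,175,-100],"turn":[-0.28,0,0],"grip":38},
    {"xyz":[0,215,-122],"turn":[-0.34,0,0],"grip":38},
    {"xyz":[0,255,-145],"turn":[-0.4,0,0],"grip":38},
    {"xyz":[0,295,-168],"turn":[-0.46,0,0],"grip":38},
    {"xyz":[0,330,-188],"turn":[-0.5,0,0],"grip":38},
    {"xyz":[0,349,-198],"turn":[-0.52,0,0],"grip":38},
    {"xyz":[0,349,-198],"turn":[-0.52,0,0],"grip":38},
    {"xyz":[0,349,-198],"turn":[-0.52,0,0],"grip":38}
  ]
}}

```text
t: 6.02
tool_pos: [0.5486, 0.1912, 0.289]
orientation: [-0.124, 1.568, 0.122]
force: [0.1, -0.4, -1.7]
opening: 0.0436
```

```bash
python3 -c "
from h import *
s=telemetry.read_state();R=cv2.Rodrigues(s['orientation'])[0];print(s['t'],s['tool_pos'],R.round(4),'yaw',np.arctan2(R[1,1],R[0,1])-np.pi/2)
save('wrist','w2');save('side','s2',(130,150,330,300),4)
"
```

```text
6.025 [0.54856213 0.19115976 0.28902792] [[-1.000e-03 -1.560e-01  9.878e-01]
 [-8.000e-04  9.878e-01  1.560e-01]
 [-1.000e+00 -6.000e-04 -1.200e-03]] yaw 0.15661571070123181
```

View pics/w2.png

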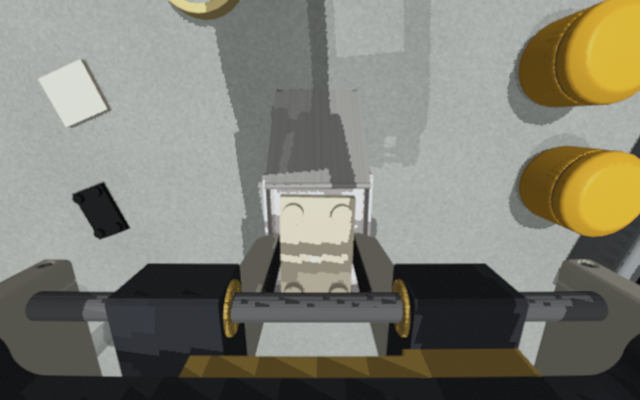

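View pics/s2.png

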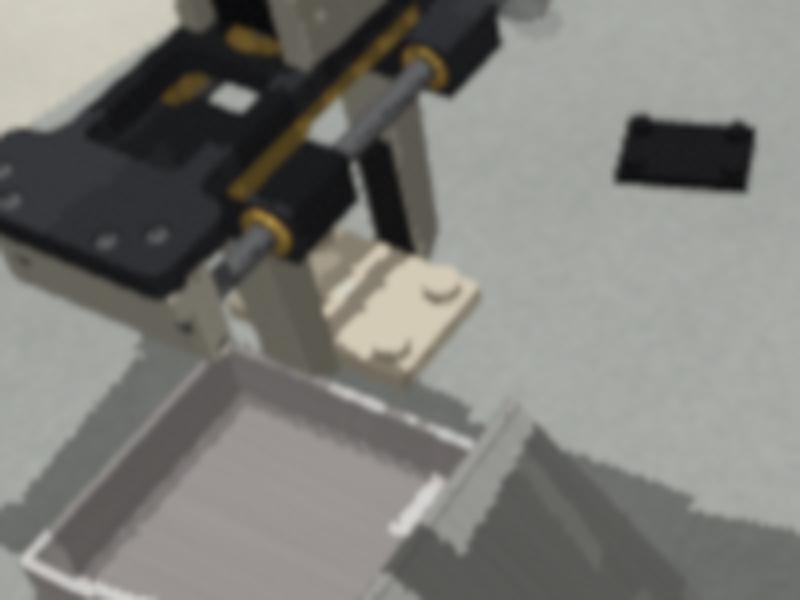

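The wrist view shows the tile held level, with its near edge at about row 196, columns 281 to 355. The crest is a bright edge from about (265,182) to (371,187). The side crop shows the tile level, with its near top corners at (482,288) and (408,374). I'll check the positions from these.

```bash
python3 -c "
from h import *
p=load('w2');q=load('side1') if 0 else load('s2')
c=np.array([.532,.1897,0]);y=.157;R=np.array([[np.cos(y),np.sin(y)],[-np.sin(y),np.cos(y)]])
rf=lambda X:(R@(X-c)[:2]*1e3).round(1)
for uv in [(265,184),(371,187)]:print('crest w',uv,rf(at(p,uv,.11)))
for uv in [(281,196),(355,198)]:print('tile near w',uv,rf(at(p,uv,.212)))
for uv in [(482,288),(408,374)]:
  u=(130+uv[0]/4,150+uv[1]/4);print('tile near s',rf(at(q,u,.212)))
for uv in [(512,405),(372,600)]:
  u=(130+uv[0]/4,150+uv[1]/4);print('crest s',rf(at(q,u,.11)))
im=np.load('pics/w2.npy');out(im,'w2c',(240,160,400,280),5)
"
```

```text
crest w (265, 184) [ -2.9 -48.8]
crest w (371, 187) [ 0.1 50.2]
tile near w (281, 196) [-18.2 -21.2]
tile near w (355, 198) [-16.9  21.4]
tile near s [-19.  -21.5]
tile near s [-17.8  19.4]
crest s [ -2.1 -46.4]
crest s [-3.7 47.8]
```

View pics/w2c.png

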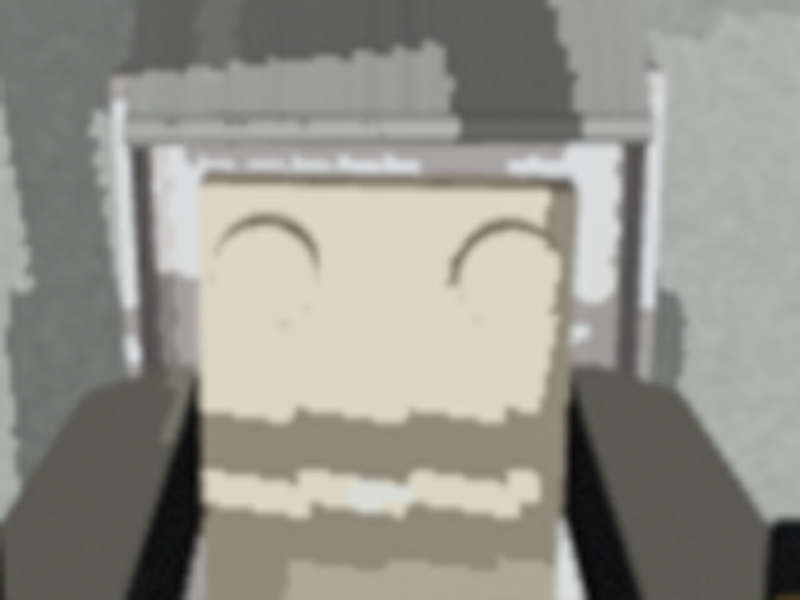

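The crop puts the crest band at rows 122 to 140, level. The tile centre is about 18 mm past the crest, centred and square to it. I'll go down to about 30 mm above the crest, shift back 2 mm, settle and release.

{"name": "step_arm", "arguments": {
  "commands": [
    {"xyz":[20,0,-2],"turn":[0,0,0],"grip":38},
    {"xyz":[45,0,-2],"turn":[0,0,0],"grip":38},
    {"xyz":[60,0,-2],"turn":[0,0,0],"grip":38},
    {"xyz":[64,0,-2],"turn":[0,0,0],"grip":38},
    {"xyz":[64,0,-2],"turn":[0,0,0],"grip":38},
    {"xyz":[64,0,-2],"turn":[0,0,0],"grip":38},
    {"xyz":[64,0,-2],"turn":[0,0,0],"grip":38},
    {"xyz":[64,0,-2],"turn":[0,0,0],"grip":38}
  ]
}}

```text
t: 7.12
tool_pos: [0.5469, 0.1917, 0.2262]
orientation: [-0.123, 1.566, 0.124]
force: [-0.1, 0.6, -1.9]
opening: 0.044
```

{"name": "step_arm", "arguments": {
  "commands": [
    {"xyz":[0,0,0],"turn":[0,0,0],"grip":93},
    {"xyz":[0,0,0],"turn":[0,0,0],"grip":93},
    {"xyz":[0,0,0],"turn":[0,0,0],"grip":93},
    {"xyz":[0,0,0],"turn":[0,0,0],"grip":93},
    {"xyz":[0,0,0],"turn":[0,0,0],"grip":93},
    {"xyz":[0,0,0],"turn":[0,0,0],"grip":93},
    {"xyz":[-60,0,0],"turn":[0,0,0],"grip":93},
    {"xyz":[-120,0,0],"turn":[0,0,0],"grip":93},
    {"xyz":[-120,0,0],"turn":[0,0,0],"grip":93},
    {"xyz":[-120,0,0],"turn":[0,0,0],"grip":93}
  ]
}}

```text
t: 8.38
tool_pos: [0.5467, 0.1916, 0.3455]
orientation: [-0.123, 1.567, 0.123]
force: [0.7, -0.2, -0.1]
opening: 0.0932
```

```bash
python3 -c "
from h import *
save('side','s3');save('top','t3')
a=np.load('pics/s3.npy')[220:360,120:320];b=np.load('pics/top1.npy')[95:255,320:480]
c=np.load('pics/t3.npy')[95:255,320:480]
a=cv2.resize(a,(800,560));cv2.imwrite('pics/s3c.png',a[...,::-1])
print('table diff near plain, round',np.abs(c.astype(int)-b)[95:150,5:55].max(2).mean(),np.abs(c.astype(int)-b)[105:145,85:130].max(2).mean())
"
```

```text
table diff near plain, round 19.856363636363636 19.53
```

View pics/s3c.png

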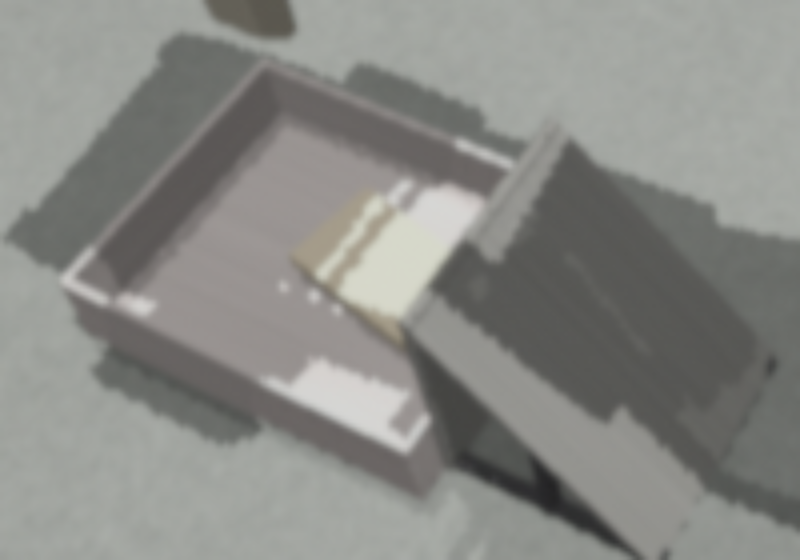

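The setter lies in the tray near the ramp with no feet showing on top, but its edges look skewed against the tray, so it may be turned or leaning. I'll move the arm aside and look from above.

{"name": "step_arm", "arguments": {
  "commands": [
    {"xyz":[0,-60,0],"turn":[0,0,0],"grip":93},
    {"xyz":[0,-120,0],"turn":[0,0,0],"grip":93},
    {"xyz":[0,-180,0],"turn":[0,0,0],"grip":93},
    {"xyz":[0,-220,0],"turn":[0,0,0],"grip":93},
    {"xyz":[0,-220,0],"turn":[0,0,0],"grip":93}
  ]
}}

```text
t: 9.1
tool_pos: [0.5806, -0.0285, 0.3433]
orientation: [-0.12, 1.571, 0.12]
force: [0.1, 0.0, -0.2]
opening: 0.0929
```

```bash
python3 -c "
from h import *
save('side','s4');save('top','t4')
a=np.load('pics/s4.npy')[230:330,160:270];b=np.load('pics/t4.npy')[100:200,145:245]
o=np.zeros((560,800,3),np.uint8);o[:400,:400]=cv2.resize(b,(400,400),interpolation=cv2.INTER_CUBIC);o[:364,400:]=cv2.resize(a,(400,364),interpolation=cv2.INTER_CUBIC)
cv2.imwrite('pics/c4.png',o[...,::-1])
"
```

```text
(no output)
```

View pics/c4.png

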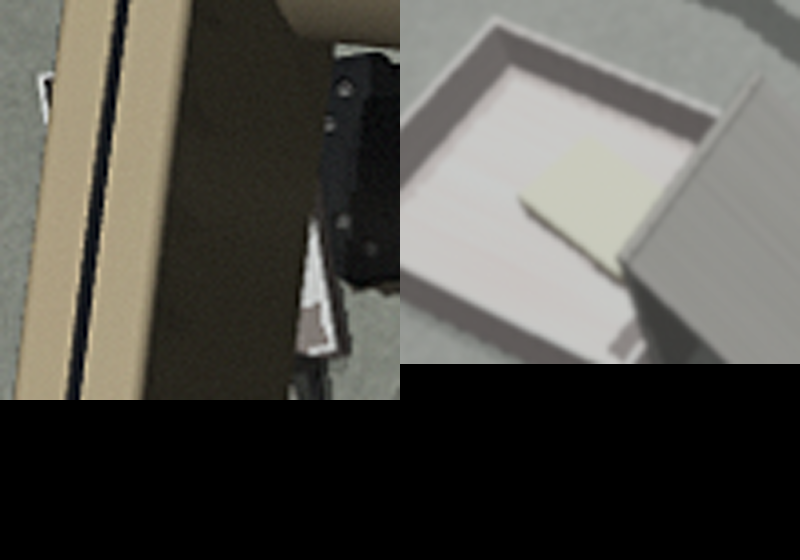

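The arm hides the tray from above. In the side view the setter is smooth-faced and looks flat and yawed. I'll move further away for a top view.

{"name": "step_arm", "arguments": {
  "commands": [
    {"xyz":[0,-45,-35],"turn":[0.15,0,0],"grip":93},
    {"xyz":[0,-90,-70],"turn":[0.3,0,0],"grip":93},
    {"xyz":[0,-135,-105],"turn":[0.45,0,0],"grip":93},
    {"xyz":[0,-180,-140],"turn":[0.6,0,0],"grip":93},
    {"xyz":[0,-225,-175],"turn":[0.75,0,0],"grip":93},
    {"xyz":[0,-270,-210],"turn":[0.9,0,0],"grip":93},
    {"xyz":[0,-315,-245],"turn":[1.0,0,0],"grip":93},
    {"xyz":[0,-360,-280],"turn":[1.0,0,0],"grip":93},
    {"xyz":[0,-400,-310],"turn":[1.0,0,0],"grip":93},
    {"xyz":[0,-420,-340],"turn":[1.0,0,0],"grip":93},
    {"xyz":[0,-420,-340],"turn":[1.0,0,0],"grip":93}
  ]
}}

```text
t: 10.58
tool_pos: [0.3104, -0.4941, 0.3447]
orientation: [0.66, 1.47, -0.659]
force: [-0.2, 0.9, -0.0]
opening: 0.093
```

```bash
python3 -c "
from h import *
save('side','s5');save('top','t5')
a=np.load('pics/s5.npy')[230:330,160:270];t=np.load('pics/t5.npy');b=t[100:200,145:245];c=t[100:250,310:480]
o=np.zeros((600,800,3),np.uint8);r=lambda i,s:cv2.resize(i,s,interpolation=cv2.INTER_CUBIC)
o[:400,:400]=r(b,(400,400));o[:364,400:]=r(a,(400,364));o[400:,:227]=r(c,(227,200))
cv2.imwrite('pics/c5.png',o[...,::-1])
"
```

```text
(no output)
```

View pics/c5.png

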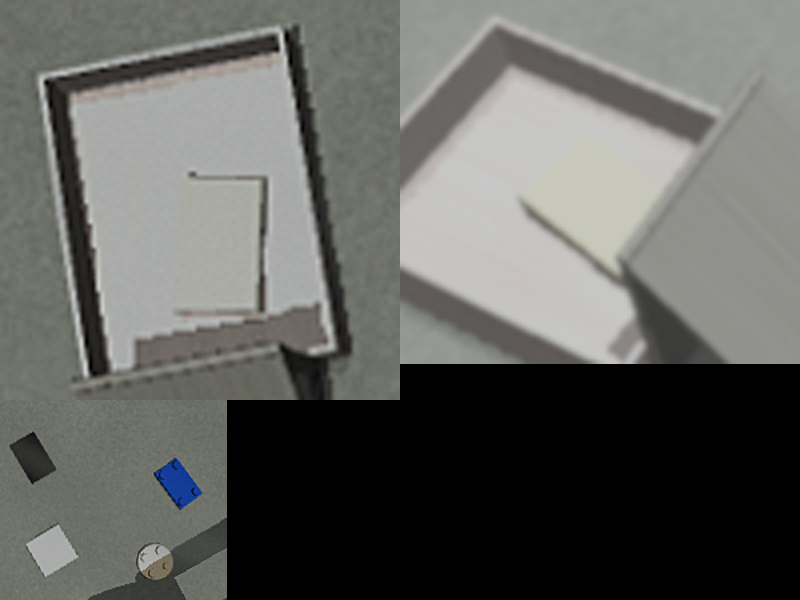

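Seen from above, the setter lies feet-down in the tray, clear of the walls, with corners (190,178), (266,178), (264,313) and (177,313). The bystanders are in place. I'll check flatness by its measured size and by comparing with the side view, then hand in.

```bash
python3 -c "
from h import *
p=load('t5');q=load('s5')
C=np.array([at(p,(145+u/4,100+v/4),.019) for u,v in[(190,178),(264,178),(264,313),(177,313)]])
print(C.mean(0),np.linalg.norm(C-np.roll(C,-1,0),axis=1)*1e3)
for X in C: 
  u=proj(q,X);print((u-[160,230])*[400/110,3.64]+[400,0])
for n,uv in dict(plain=(310+52*170/227,100+150*.75),round=(310+155*170/227,100+161*.75)).items():print(n,at(p,uv,.008))
s=telemetry.read_state();print(s['t'],s['force'],robot.close_job())
"
```

```text
[0.60149744 0.18822172 0.019     ] [39.228513   70.80678514 45.81009936 71.14182596]
[527.24489005 185.74266347]
[589.57489092 130.43050434]
[697.80508225 202.93967896]
[625.94700628 273.56993639]
plain [ 0.48815176 -0.11683926  0.008     ]
round [ 0.46662807 -0.27792966  0.008     ]
the job is handed in; nothing more can be done
10.675 [-0.80811487  1.00070593 -0.03609287] None
```

I picked up the ivory rectangular setter and released it level, feet up, about 16 mm past the crest and about 31 mm above it. It tipped over by itself into the tray, and I did not touch it again. I handed the job in at 10.7 s of the 38 s allowed; no verdict is reported.

- **Setter:** the last top and side views show it feet-down in the tray, with its smooth face up and clear of the walls. Its centre is about 69 mm past the crest. It is turned roughly 10 degrees in the plane of the tray.
- **Flatness:** corners read from above, assuming a flat tile, gave long sides of about 71 mm (nominal 70). One short side read 39 mm and the other 46 mm (nominal 44). I put the 39 mm down to a blurred, low-contrast corner. Projected into the side view, those corners fell within a few pixels of the tile seen there.
- **Bystanders:** the plain tile and the round tile measured within about 2 mm of their starting positions. An earlier image-difference check around them was inconclusive because of moving arm shadows.
- **Arm:** at hand-in it was standing well away from everything, touching nothing.
- **Not observed:** I took no pictures during the tipping itself, so I infer it from how the tile landed.

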